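# Stack the spacers on the seed mill's spindle

## Robot

A 6-joint arm with a two-finger parallel gripper is mounted at the origin on the work surface. World frame = base frame: x ahead of the robot, y to its left, z up, the work surface at z = 0. Lengths are in m, angles in degrees, forces in N, time in s.
With the tool pointing down it reaches from about 0.25 to 0.725 m from the base axis. Payload 9.7 kg.
Tool frame: the origin (TCP) lies midway between the tips of the shut fingers; the grasp point (between the pads) lies 19 mm behind it; z points along the fingers, y is the direction in which the jaws open and shut (so a half turn about z gives the same grasp; the last joint's range is limited). The gripper opens to 85 mm and grips with 20 to 120 N. Pads are 22 mm wide; open, the fingers measure 114 mm over their backs; the gripper's body (76 mm by 85 mm) begins 54 mm behind the grasp point. The pads swing forward as they close: fully open they stand 13 mm farther back than shut.
Start: joints at [75.917, 4.979, 10.078, 95.1, 0, 90], TCP at [0.134, 0.533, 0.231] pointing down, gripper open.
Joint ranges: [-179.16, 179.16], [-48.56, 103.87], [-65.8, 70.77], [-126.05, 130.52], [-82.76, 87.17], [-180, 180]. Speed limits (degrees/s): [127.2, 127.2, 147.25, 180, 180, 180].

## Interface

Orientations are given as [roll, pitch, yaw] about the fixed x, y, z axes, in that order (R = Rz(yaw) Ry(pitch) Rx(roll)).
In Python, from workcell import bot, camera, recognise gives the robot as it stands. The module is installed in compiled form; this text tells all that it offers.
- The arm moves only by the tool apply_moves, never from a script. Its argument "targets" is one flat list of numbers, 7 for each row, row after row: the shift along the world's x, y, z in units of 30 mm (1.0 is 30 mm), then the turn, a rotation vector about the world's x, y, z in units of 6 degrees (1.0 is 6 degrees), then the opening, from 0 (shut) to 1 (fully open). A call has 1 to 5 rows; each row is the pose to reach, as a shift and turn from the pose commanded when the call began; what a row does not reach only later rows make up. A row lasts 1/10 s, in which the tool goes at most 50 mm and 8.59 degrees, less where a joint would pass 70% of its speed; a pose out of reach is approached as far as the arm can. A call with a gripper value outside its range is refused whole. The fingers move at their own pace and stop on an object; "newtons" is the grip in N (left out, the last holds). Time passes only in rows, so rows that repeat a pose let the fingers close. It gives the time, the measured TCP pose, the force and the opening at its end, in the units of the state.
- bot.get_obs(): the state, without advancing time (a new reading comes with each control period).
- camera(name): name is "scene" or "side" or "wrist"; returns a dict with "img" (400x640x3 uint8, red, green, blue), "intrinsics" (3x3 intrinsics, pixels), "k1" (the pictures are not rectified: a ray, as slopes to the right and down, at radius r is drawn at 1 + k1 r^2 times it, then the intrinsics apply), "origin" and "rotation" of the camera in the world. Camera axes: x right, y up, looking along -z (the intrinsics and any distortion apply to the point x, -y, -z); pixel columns grow to the right and rows downward; lengths in m; the calibration is good to about 2 mm. A picture is of the moment at which its call begins. There is no depth.
- bot.job_done(): hands the job in, once; it reports no verdict.
Trained networks look in the newest picture that a camera, given by its name, has taken for a name from the list of things; names that differ only in an ending like _2 or _b are one class to them, and where a whole thing is asked for, a point or a joint stands for the part that bears it (a point fixed in the world has none). Each returns a list of dicts, best first, with "conf" (0 to 1); they miss things now and then, are a little off and sometimes report something else, mostly with a low value. They report only what shows in the picture. A call takes as long as a camera call. They do not tell look-alikes from the thing itself.
- recognise(query, camera): "box" ([left, top, right, bottom] in pixels, round what is visible of it).
The state is a dict: "time": time; "q": joint angles; "qd": joint speeds; "joint_efforts": joint torques, N m; "ee_pos": TCP position; "tcp_rot": TCP orientation; "wrist_force": force on the tool from outside, world axes, zero at the start; "torque": the same for the moment, N m; "opening": finger opening in m.
Only numpy, scipy, OpenCV 4.12 (cv2) and the standard library are available. Lean on these libraries where they do the work, as an engineer would, in place of code of your own. Each camera call takes 0.05 s, during which the arm holds its last target.

## Task

Thread the three loose steel spacers onto the upright spindle of the seed mill in order of size: the largest first, at the bottom, then the middle one, then the smallest on top. Feel for the spindle and press gently, no harder than about 20 N: the largest spacer has to push the stiff backing collar fully down to its seat, and each of the others must lie flat on the one below. Let go of them all and leave the dish, the magnifier and the seed tray where they are.

Things in the scene. Friction and masses are not known exactly. Their poses are not given: they have to be found in the camera images.
- mill: Bench seed mill with its cover off, fixed to the bench: cream square base 136 mm wide carrying a round drum 116 mm across, its flat top 45 mm above the bench. Origin on the bench under the drum's centre, z up. On the drum a dark eccentric bush (disc 52 mm across, 2.5 mm high) carries the steel spindle. Pushing any part of the mill with more than 50 N is a fault.
- tip_level (a point): Point on the DRUM's axis, 113 mm up, level with the spindle's top. The spindle (16 mm diameter, rim bevelled over the top 2 mm to 13 mm) stands 5 mm off this axis in a direction that differs each time and is not measured: find it by feel. About 14 N sideways on it begins to turn the stiff bush, which does no harm.
- seat_level (a point): Point on the drum's axis, 59 mm up: level of the backing collar's top once fully down; the spacers stack from here, centres finally 69, 87 and 101 mm above the bench. The dark collar (29 mm across, 8 mm thick) rides on the spindle, starts 10 to 20 mm higher (not measured), stays where pushed and needs about 6 N to slide down.
- large_centre (a point): Centre of the spacer that is the largest and thickest: 60 mm outside diameter, 20 mm thick, about 0.38 kg. A plain steel ring with a straight bore of 18.5 mm diameter, lying flat and loose on the bench; the point is on the bore's axis, half-way up; z is the ring's axis.
- middle_centre (a point): Centre of the spacer that is the middle one: 50 mm outside diameter, 16 mm thick, about 0.2 kg. A plain steel ring with a straight bore of 18.5 mm diameter, lying flat and loose on the bench; the point is on the bore's axis, half-way up; z is the ring's axis.
- small_centre (a point): Centre of the spacer that is the smallest and thinnest: 40 mm outside diameter, 12 mm thick, about 0.09 kg. A plain steel ring with a straight bore of 18.5 mm diameter, lying flat and loose on the bench; the point is on the bore's axis, half-way up; z is the ring's axis.
- dish: Bystander: round clear dish with seeds, 84 mm across, 18 mm high; origin under its centre.
- magnifier: Bystander: hand magnifier lying flat, lens rim 92 mm across, 138 mm from lens centre to handle end, 16 mm high; origin on the bench under the lens centre, handle towards its -x.
- seed_tray: Bystander: black open tray 100 x 80 x 20 mm with seeds; origin under its centre.
There are look-alikes about, which are no part of the job. What is shaped like the part that bears middle_centre but green is not meant. What is shaped like the part that bears small_centre but green is not meant.

How it is judged:
By the outcome, as a careful person would: the job done as asked, in the order asked, and still so for the second after the job is handed in, with the robot touching nothing.
It also fails if it takes over 72 s, if anything falls off the work surface, if the arm or the gripper's body presses on something with over 40 N, if the wrist force passes 120 N, or if a joint passes its speed limit or range.

## Working session

There is one attempt and no reset: what is moved stays moved. The work goes in short steps, Python scripts to look and compute and a tool call to move; the robot and the scene stay as the last step left them, time stands still between calls to the robot, and variables do not carry over. Pictures are saved under pics/ and viewed, and the job is handed in when it is done.

Besides the shell and the picture viewer there is one more tool, called after "Call:" in YAML: its name, and indented under it one key for each argument. apply_moves: Moves the arm, as the interface text tells. Its arguments: {"type":"object","properties":{"targets":{"type":"array"},"newtons":{"type":"number"}},"required":["targets"]}

```bash
ls; mkdir -p pics
python3 - <<'E'
from workcell import bot,camera,recognise
import cv2
print(bot.get_obs())
for n in ["scene","side","wrist"]:
    c=camera(n); cv2.imwrite(f"pics/{n}0.png",c["img"][:,:,::-1]); print(n,c["intrinsics"],c["k1"],c["origin"],c["rotation"])
    for t in ["mill","large_centre","middle_centre","small_centre","dish","magnifier","seed_tray"]:
        print(t,[(round(d["conf"],2),[int(v) for v in d["box"]]) for d in recognise(t,n)])
E
```

```text
pics
{'time': 0.0, 'q': array([7.59177817e+01, 5.01141420e+00, 1.00351523e+01, 9.50980842e+01,
       2.84603695e-04, 9.00009424e+01]), 'qd': array([ 0.03959502, -0.07678692, -0.0183024 ,  0.00986234, -0.00196922,
        0.03553496]), 'joint_efforts': array([-5.74844016e-04, -5.20390248e+01,  4.64801788e+01,  1.65508571e-02,
       -1.26087725e-04, -2.62876756e-05]), 'ee_pos': array([0.13376932, 0.53326419, 0.23058629]), 'tcp_rot': array([-1.79925654e+02, -2.83380660e-04,  1.65916839e+02]), 'wrist_force': array([-0.121202  ,  0.52665909,  0.26466063]), 'torque': array([-0.03469427,  0.0228839 , -0.0508093 ]), 'opening': 0.0852916335632945}
scene [[479.00580521   0.         320.98950555]
 [  0.         479.00580521 210.27451625]
 [  0.           0.           1.        ]] -0.05750278014613848 [ 1.02966893 -0.27140198  0.90236475] [31.84091611  0.25043107 65.18955236]
mill [(0.68, [361, 156, 446, 227])]
large_centre [(0.58, [243, 209, 276, 236])]
middle_centre [(0.88, [261, 269, 286, 290]), (0.86, [337, 212, 360, 232]), (0.61, [305, 245, 328, 265])]
small_centre [(0.55, [283, 156, 294,
[... 544 characters left out ...]
.83, [289, 244, 317, 268]), (0.75, [304, 185, 325, 199]), (0.75, [356, 243, 380, 256]), (0.66, [292, 208, 312, 228])]
small_centre [(0.74, [353, 242, 380, 254]), (0.74, [400, 253, 418, 271]), (0.51, [236, 269, 335, 352])]
dish [(0.71, [187, 227, 232, 263])]
magnifier [(0.71, [314, 147, 377, 174]), (0.62, [231, 273, 332, 353])]
seed_tray [(0.84, [234, 170, 291, 208])]
wrist [[317.85588616   0.         315.56577044]
 [  0.         317.85588616 197.14895892]
 [  0.           0.           1.        ]] -0.002620158852985138 [0.05329059 0.55531715 0.37391343] [-1.87700681e+01 -2.62494081e-02  7.59553482e+01]
mill []
large_centre []
middle_centre []
small_centre []
dish []
magnifier []
seed_tray []
```

Run:
```python
import cv2
a=cv2.imread("pics/scene0.png"); cv2.imwrite("pics/s_c.png",cv2.resize(a[130:370,130:470],None,fx=2.35,fy=2.35,interpolation=cv2.INTER_CUBIC))
a=cv2.imread("pics/side0.png"); cv2.imwrite("pics/d_c.png",cv2.resize(a[130:370,170:440],None,fx=2.5,fy=2.5,interpolation=cv2.INTER_CUBIC))
```

```text
(no output)
```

View pics/s_c.png

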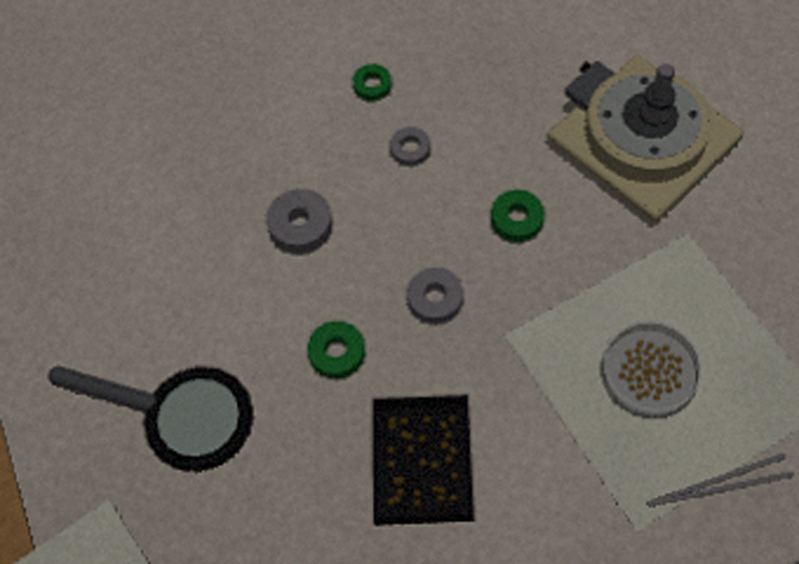

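View pics/d_c.png

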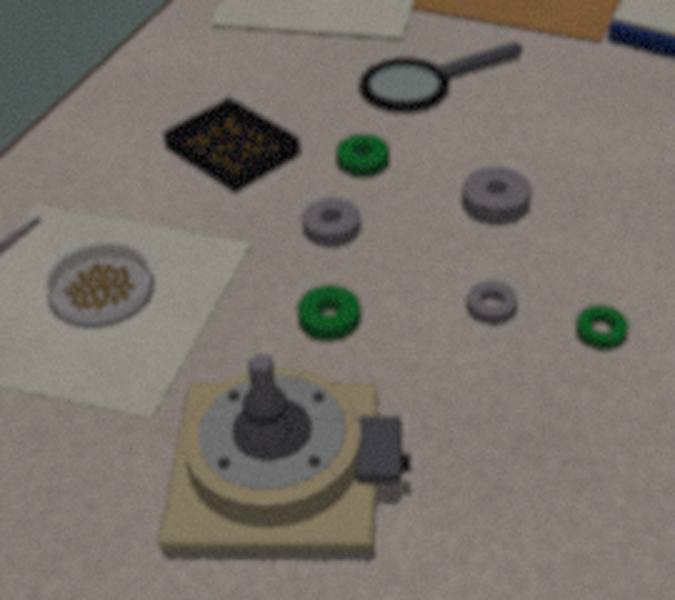

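View pics/wrist0.png

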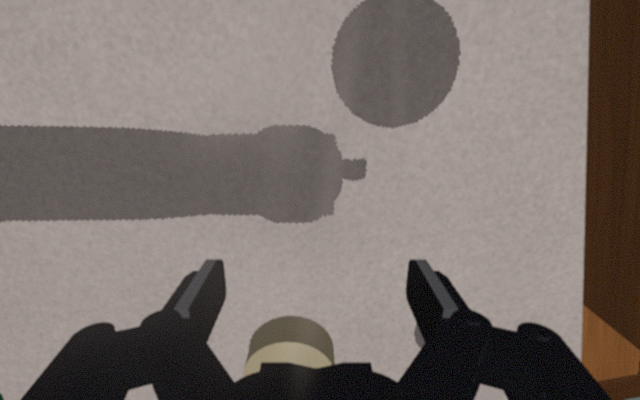

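```bash
cat > h.py <<'E'
import numpy as np,cv2
from scipy.spatial.transform import Rotation as R
from scipy.optimize import least_squares
from workcell import bot,camera,recognise
def shot(n,f=None):
    c=camera(n); c["R"]=R.from_euler("xyz",c["rotation"],degrees=True).as_matrix()
    c["bgr"]=np.ascontiguousarray(c["img"][:,:,::-1])
    if f: cv2.imwrite(f"pics/{f}.png",c["bgr"])
    return c
def proj(c,P):
    p=(np.atleast_2d(P)-c["origin"])@c["R"]; s=np.stack([p[:,0]/-p[:,2],-p[:,1]/-p[:,2]],1)
    s=s*(1+c["k1"]*(s**2).sum(1,keepdims=True)); K=c["intrinsics"]
    return s*[K[0,0],K[1,1]]+[K[0,2],K[1,2]]
def ray(c,px):
    K=c["intrinsics"]; d=(np.array(px,float)-[K[0,2],K[1,2]])/[K[0,0],K[1,1]]; s=d.copy()
    for _ in range(20): s=d/(1+c["k1"]*(s@s))
    v=c["R"]@np.array([s[0],-s[1],-1]); return v/np.linalg.norm(v)
def onz(c,px,z):
    v=ray(c,px); o=np.array(c["origin"]); return o+v*(z-o[2])/v[2]
T=np.linspace(0,2*np.pi,72,endpoint=False)
def circ(x,y,z,r): return np.stack([x+r*np.cos(T),y+r*np.sin(T),0*T+z],1)
def cylmask(c,x,y,z0,z1,r,ss=4):
    p=np.vstack([proj(c,circ(x,y,z0,r)),proj(c,circ(x,y,z1,r))])
    return cv2.convexHull(p.astype(np.float32))[:,0]
def hullbox(h): return np.r_[h.min(0),h.max(0)]
def centroid(h):
    m=cv2.moments(h.astype(np.float32)); return np.array([m["m10"],m["m01"]])/m["m00"]
E
cat > m1.py <<'E'
from h import *
cs={n:shot(n) for n in("scene","side")}
seed={"large":dict(scene=(258,222),side=(369,207),d=.06,t=.02),"middle":dict(scene=(316,255),side=(302,218),d=.05,t=.016),"small":dict(scene=(304,192),side=(366,250),d=.04,t=.012)}
for k,s in seed.items():
    cen={}
    for n,c in cs.items():
        lab=cv2.cvtColor(c["bgr"],cv2.COLOR_BGR2LAB).astype(float)
        u,v=s[n]; W=26
        sub=cv2.GaussianBlur(lab,(0,0),.7)[v-W:v+W,u-W:u+W]
        bg=np.median(np.r_[sub[0],sub[-1],sub[:,0],sub[:,-1]],0)
        d=np.linalg.norm(sub-bg,axis=2); m=(d>14).astype(np.uint8)
        cnts,_=cv2.findContours(m,cv2.RETR_EXTERNAL,cv2.CHAIN_APPROX_NONE)
        best=min(cnts,key=lambda q: np.hypot(*(q[:,0].mean(0)-W)) if cv2.contourArea(q)>60 else 1e9)
        h=cv2.convexHull(best)[:,0]; cen[n]=centroid(h)+[u-W,v-W]
        P=onz(c,cen[n],s["t"]/2)
        f=least_squares(lambda p: centroid(cylmask(c,p[0],p[1],0,s["t"],s["d"]/2))-cen[n],P[:2],diff_step=1e-3).x
        print(k,n,cen[n].round(1),f.round(4),"areas",cv2.contourArea(h),cv2.contourArea(cylmask(c,f[0],f[1],0,s["t"],s["d"]/2)))
E
python3 m1.py
python3 - <<'E'
import cv2
a=cv2.imread("pics/scene0.png"); cv2.imwrite("pics/s_m.png",cv2.resize(a[145:235,350:455],None,fx=6,fy=6,interpolation=cv2.INTER_CUBIC))
a=cv2.imread("pics/side0.png"); cv2.imwrite("pics/d_m.png",cv2.resize(a[260:360,225:345],None,fx=6,fy=6,interpolation=cv2.INTER_CUBIC))
E
```

```text
large scene [257.  224.1] [ 0.4986 -0.1823] areas 651.5 656.985035105492
large side [368.1 208.4] [ 0.4995 -0.1784] areas 557.5 576.3473074354697
middle scene [314.6 255.9] [ 0.6194 -0.1006] areas 488.5 491.72394365351647
middle side [302.2 219. ] [ 0.6195 -0.0969] areas 405.0 415.72430806420743
small scene [304.  192.4] [ 0.4634 -0.0561] areas 249.5 257.39292778633535
small side [366.4 251. ] [ 0.4637 -0.0532] areas 313.5 320.65966289071366
```

View pics/s_m.png

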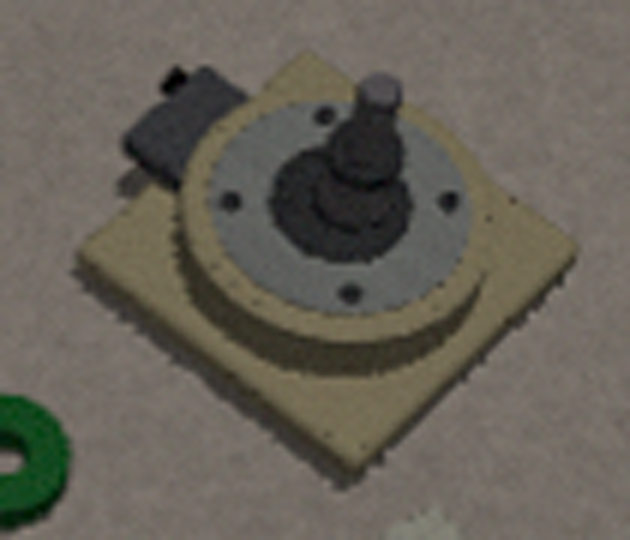

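View pics/d_m.png

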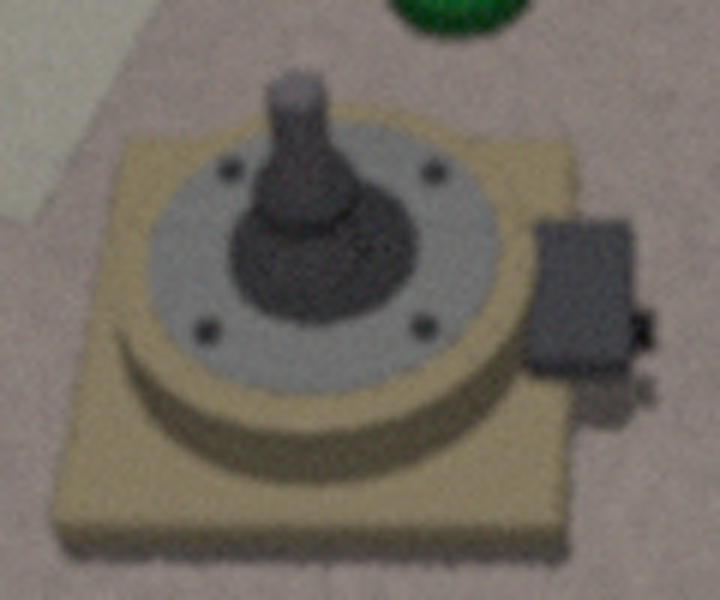

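Run:
```python
from h import *
a=shot("scene");b=shot("side")
def tri(p,q):
    A=[];B=[]
    vs=[(a,p),(b,q)]
    M=np.zeros((3,3));r=np.zeros(3)
    for c,px in vs:
        v=ray(c,px);Q=np.eye(3)-np.outer(v,v);M+=Q;r+=Q@np.array(c["origin"])
    return np.linalg.solve(M,r).round(4)
print("spindle top",tri((413.3,160.3),(274.5,275.3)), onz(a,(413.3,160.3),.113).round(4),onz(b,(274.5,275.3),.113).round(4))
hs=np.array([(326,116),(231,202),(449,201),(351,293)])/6+[350,145]
hd=np.array([(230,171),(433,173),(206,331),(424,327)])/6+[225,260]
for c,h in((a,hs),(b,hd)): 
    P=np.array([onz(c,x,.045) for x in h]); print(P.round(4).tolist(),P.mean(0).round(4))
for n,px,z in[("gA",(348,221),.016),("gB",(273,278),.016),("gsm",(288,164),.012),("tray",(307,325),.01),("dish",(406,287),.01),("mag",(215,308),.01),("disp?",(360,165),.03)]: print(n,onz(a,px,z).round(3))
w=shot("wrist"); o=bot.get_obs(); Rt=R.from_euler("xyz",o["tcp_rot"],degrees=True).as_matrix()
print("cam in tool",Rt.T@(np.array(w["origin"])-o["ee_pos"]),R.from_matrix(Rt.T@w["R"]).as_euler("xyz",degrees=True))
for d in (0,.019): print(proj(w,o["ee_pos"]-Rt[:,2]*d))
```

```text
spindle top [0.5513 0.1579 0.11  ] [0.5533 0.1564 0.113 ] [0.5496 0.1603 0.113 ]
[[0.5136, 0.1691, 0.045], [0.5332, 0.1175, 0.045], [0.5666, 0.1905, 0.045], [0.5865, 0.1371, 0.045]] [0.55   0.1535 0.045 ]
[[0.5874, 0.1371, 0.045], [0.5337, 0.1174, 0.045], [0.5673, 0.1898, 0.045], [0.5138, 0.1678, 0.045]] [0.5506 0.153  0.045 ]
gA [ 0.578 -0.003  0.016]
gB [ 0.633 -0.198  0.016]
gsm [ 0.378 -0.059  0.012]
tray [ 0.748 -0.175  0.01 ]
dish [0.761 0.036 0.01 ]
mag [ 0.642 -0.325  0.01 ]
disp? [0.464 0.084 0.03 ]
cam in tool [ 0.083414    0.00160225 -0.14258474] [1.61227088e+02 2.17190417e-02 8.99638720e+01]
[[312.20990399 262.12873809]]
[[311.80647704 283.75634538]]
```

Call:
apply_moves:
  targets: [0.75,-1.45,0,0,0,0,1,1.5,-2.9,0,0,0,0,1,2.25,-4.35,0,0,0,0,1,3,-5.8,0,0,0,0,1,3.75,-7.25,0,0,0,0,1]
  newtons: 60

```text
time: 1.95
ee_pos: [0.2467, 0.3143, 0.2313]
tcp_rot: [180.0, 0.0, 166.0]
wrist_force: [1.1, -0.1, 0.4]
opening: 0.0855
```

Call:
apply_moves:
  targets: [0.75,-1.45,-0.3,0,0,0,1,1.5,-2.9,-0.6,0,0,0,1,2.25,-4.35,-0.9,0,0,0,1,3,-5.8,-1.2,0,0,0,1,3.75,-7.25,-1.5,0,0,0,1]

```text
time: 2.45
ee_pos: [0.3593, 0.0966, 0.1863]
tcp_rot: [180.0, 0.1, 165.9]
wrist_force: [0.6, 1.3, 0.1]
opening: 0.0857
```

Call:
apply_moves:
  targets: [0.75,-1.45,-0.3,0,0,0,1,1.5,-2.9,-0.6,0,0,0,1,2.25,-4.35,-0.9,0,0,0,1,3,-5.8,-1.2,0,0,0,1,3.75,-7.25,-1.5,0,0,0,1]

```text
time: 2.95
ee_pos: [0.4719, -0.1213, 0.1411]
tcp_rot: [180.0, 0.0, 165.9]
wrist_force: [1.9, 1.1, 0.2]
opening: 0.0855
```

Run:
```python
from h import *
o=bot.get_obs();print(o["ee_pos"],o["tcp_rot"],o["q"],o["time"])
```

```text
[ 0.47188058 -0.12129877  0.14109959] [1.79993898e+02 4.44463311e-02 1.65885170e+02] [-1.44197028e+01 -4.51880295e+00 -9.42413984e+00  8.50502499e+01
  6.33850310e-03 -3.04872531e-01] 2.95
```

Call:
apply_moves:
  targets: [0.5,-1,-0.3,0,0,0,1,0.9,-1.95,-0.7,0,0,0,1,0.9,-1.95,-0.7,0,0,0,1]

```text
time: 3.25
ee_pos: [0.4984, -0.1801, 0.118]
tcp_rot: [-180.0, -0.1, 165.7]
wrist_force: [-1.7, 0.2, -0.7]
opening: 0.0855
```

Run:
```python
from h import *
o=bot.get_obs();w=shot("wrist","w1")
print(o["ee_pos"])
```

```text
[ 0.4983835  -0.18014288  0.11801806]
```

View pics/w1.png

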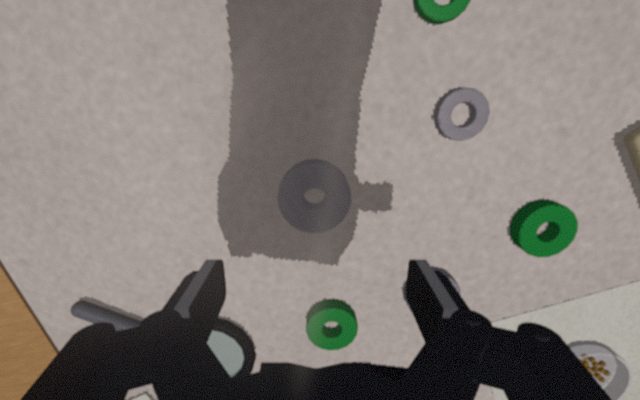

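```bash
cat >> h.py <<'E'
def fitring(c,seed,r,z,br=.00925,W=60,show=None):
    """fit top outer circle by edge search radial; returns world xy"""
    g=cv2.GaussianBlur(cv2.cvtColor(c["bgr"],cv2.COLOR_BGR2GRAY),(0,0),1.0).astype(np.float32)
    def score(p):
        s=0
        for rr,sg in((r,1),(br,-1)):
            a=proj(c,circ(p[0],p[1],z,rr*1.06)); b=proj(c,circ(p[0],p[1],z,rr*.94))
            f=lambda q: cv2.remap(g,q[:,0].astype(np.float32).reshape(1,-1),q[:,1].astype(np.float32).reshape(1,-1),cv2.INTER_LINEAR)[0]
            s+=np.abs(f(a)-f(b)).mean()
        return -s
    from scipy.optimize import minimize
    best=min(((score(seed[:2]+np.array([dx,dy])),dx,dy) for dx in np.arange(-.008,.0081,.001) for dy in np.arange(-.008,.0081,.001)))
    m=minimize(score,np.array(seed[:2])+best[1:],method="Nelder-Mead",options=dict(initial_simplex=np.array(seed[:2])+best[1:]+np.array([[0,0],[.001,0],[0,.001]])))
    if show:
        im=c["bgr"].copy()
        for rr in(r,br): cv2.polylines(im,[(proj(c,circ(*m.x,z,rr))*8).astype(int)],True,(0,0,255),1,shift=3)
        u,v=proj(c,[*m.x,z])[0].astype(int); cv2.imwrite(f"pics/{show}.png",cv2.resize(im[max(0,v-W):v+W,max(0,u-W):u+W],None,fx=4,fy=4))
    return m.x,m.fun
E
python3 - <<'E'
from h import *
w=shot("wrist");P=onz(w,(314,196),.02);print(P)
print(fitring(w,P,.03,.02,show="w1f"))
P=onz(w,(462,113),.012);print(P)
print(fitring(w,P,.02,.012,show="w1s"))
E
```

```text
[ 0.49564635 -0.1775535   0.02      ]
(array([ 0.49700542, -0.17938003]), np.float64(-19.18234634399414))
[ 0.46125718 -0.05245552  0.012     ]
(array([ 0.46300487, -0.05343745]), np.float64(-42.46267318725586))
```

View pics/w1f.png

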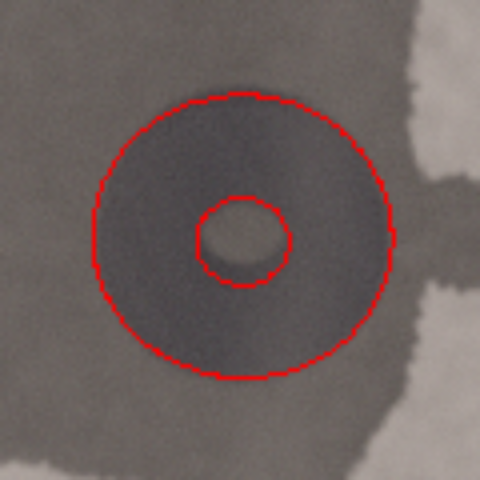

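Call:
apply_moves:
  targets: [0,0,-1.5,0,0,0,1,0,0,-2.8,0,0,0,1,0,0,-3.6,0,0,0,1,0,0,-3.9,0,0,0,1,0,0,-3.9,0,0,0,0.5]

```text
time: 3.85
ee_pos: [0.4979, -0.1766, 0.0032]
tcp_rot: [180.0, -0.1, 166.0]
wrist_force: [0.3, -0.1, 0.7]
opening: 0.0731
```

Call:
apply_moves:
  targets: [0,0,0,0,0,0,0.3,0,0,0,0,0,0,0.3,0,0,0,0,0,0,0.3]
  newtons: 60

```text
time: 4.15
ee_pos: [0.4997, -0.178, 0.006]
tcp_rot: [-180.0, 0.2, 165.9]
wrist_force: [-2.2, 0.6, 7.2]
opening: 0.0566
```

Run:
```python
from h import *
o=bot.get_obs();print(o["ee_pos"],o["wrist_force"],o["torque"],o["opening"]);shot("wrist","w2");o=bot.get_obs();print(o["ee_pos"],o["wrist_force"],o["torque"],o["opening"]);c=shot("side")
cv2.imwrite("pics/d2.png",cv2.resize(c["bgr"][150:270,300:440],None,fx=5,fy=5))
```

```text
[ 0.49970001 -0.1780046   0.00601281] [-2.24306388  0.57214725  7.19329788] [-0.22706201  0.53308671  0.06393142] 0.056594130854374744
[ 0.49968793 -0.17799751  0.00601545] [-1.88047579  0.18874721  7.48291729] [-0.23247018  0.46304816  0.02949075] 0.056568178105761674
```

View pics/w2.png

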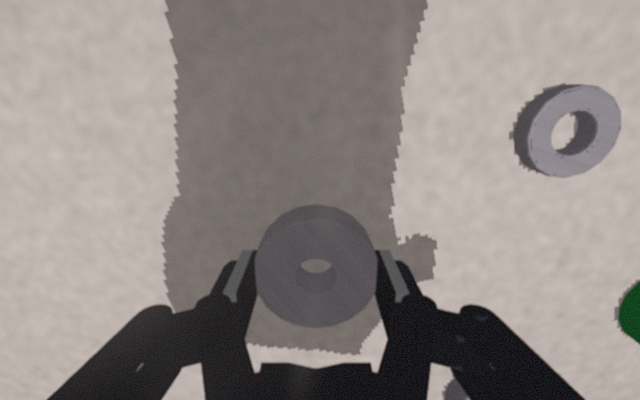

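View pics/d2.png

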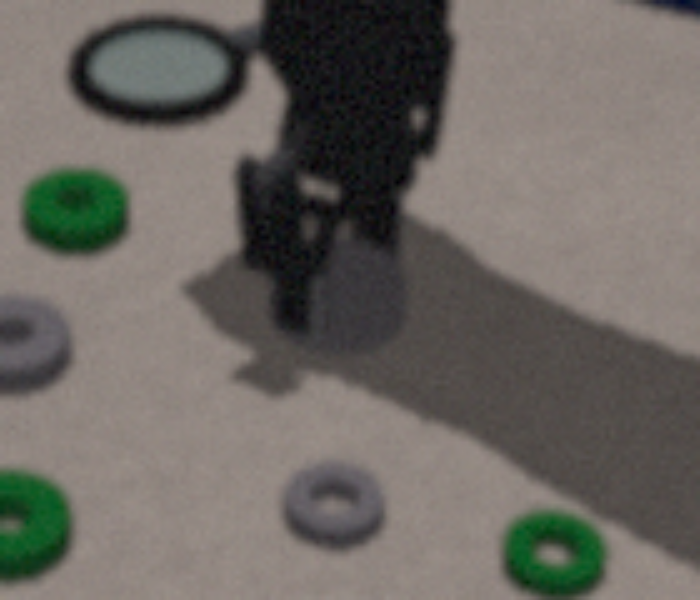

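Call:
apply_moves:
  targets: [0,0,0.5,0,0,0,0.3,0,0,1.5,0,0,0,0.3,0,0,3,0,0,0,0.3,0,0,4.5,0,0,0,0.3,0,0,5.5,0,0,0,0.3]
  newtons: 80

```text
time: 4.75
ee_pos: [0.4988, -0.1775, 0.1732]
tcp_rot: [-180.0, 0.2, 165.9]
wrist_force: [1.9, -0.5, -3.5]
opening: 0.0561
```

Run:
```python
from h import *
o=bot.get_obs();print(o["ee_pos"],o["wrist_force"],o["torque"],o["opening"]);shot("wrist","w3")
```

```text
[ 0.4987914  -0.17752414  0.17319956] [ 1.94350293 -0.54499837 -3.47024533] [-0.08575778 -0.08261136  0.00162818] 0.05608780986366132
```

View pics/w3.png

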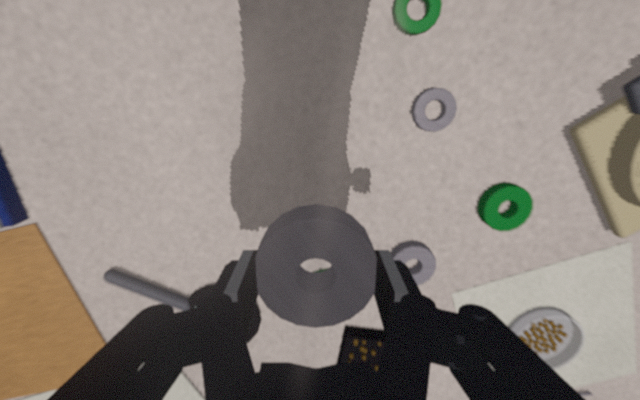

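```bash
cat >> h.py <<'E'
def tool(o): return R.from_euler("xyz",o["tcp_rot"],degrees=True).as_matrix()
def fitheld(c,o,r,th,seed=(0,0,-.02),show=None,zfix=None,br=.00925):
    """ring top face circle centre in tool frame (axis = tool z)"""
    from scipy.optimize import minimize
    g=cv2.GaussianBlur(cv2.cvtColor(c["bgr"],cv2.COLOR_BGR2GRAY),(0,0),1.0).astype(np.float32)
    Rt=tool(o);p0=o["ee_pos"]
    def ci(p,rr,s=1): return (circ(p[0],p[1],p[2],rr))@Rt.T+p0
    f=lambda q: cv2.remap(g,q[:,0].astype(np.float32).reshape(1,-1),q[:,1].astype(np.float32).reshape(1,-1),cv2.INTER_LINEAR)[0]
    ang=np.abs(np.sin(T))<.75  # skip sides where fingers are (tool y)
    def score(p):
        if zfix is not None: p=[p[0],p[1],zfix]
        s=0
        for rr,k in((r,ang),(br,T>-1)):
            s+=np.abs(f(proj(c,ci(p,rr*1.05)[k]))-f(proj(c,ci(p,rr*.95)[k]))).mean()
        return -s
    best=min((score([seed[0]+a,seed[1]+b,seed[2]+d]),a,b,d) for a in np.arange(-.01,.0101,.002) for b in np.arange(-.004,.0041,.002) for d in (np.arange(-.008,.0081,.004) if zfix is None else [0]))
    x0=np.array(seed)+best[1:]
    m=minimize(score,x0,method="Nelder-Mead",options=dict(initial_simplex=x0+np.vstack([np.zeros(3),np.eye(3)*.001]),xatol=1e-5))
    x=m.x.copy()
    if zfix is not None: x[2]=zfix
    if show:
        im=c["bgr"].copy()
        for rr in(r,br): cv2.polylines(im,[(proj(c,ci(x,rr))*8).astype(int)],True,(0,0,255),1,shift=3)
        u,v=proj(c,Rt@x+p0)[0].astype(int); cv2.imwrite(f"pics/{show}.png",cv2.resize(im[max(0,v-75):v+75,max(0,u-75):u+75],None,fx=4,fy=4))
    return x,m.fun
E
python3 - <<'E'
from h import *
o=bot.get_obs();w=shot("wrist");print(fitheld(w,o,.03,.02,show="w3f"),bot.get_obs()["tcp_rot"])
E
```

```text
(array([ 0.00764071,  0.00185046, -0.02044263]), np.float64(-58.97685623168945)) [-179.97000875    0.48394821  165.9220149 ]
```

View pics/w3f.png

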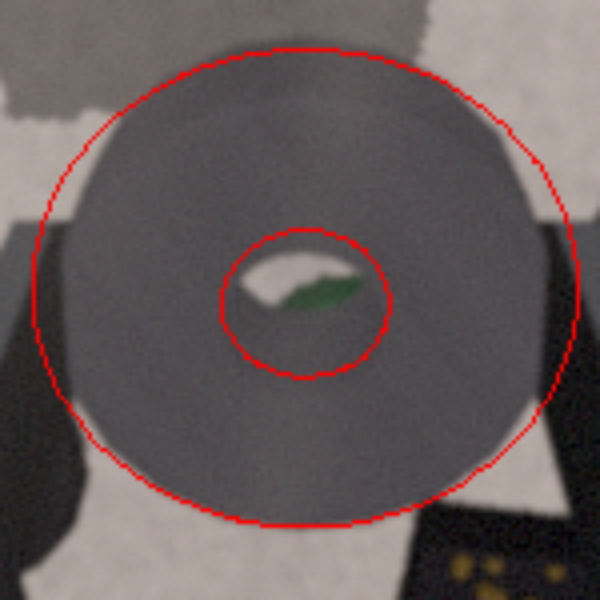

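Run:
```python
from h import *
a=cv2.imread("pics/w3.png")[185:345,236:396]
g=cv2.cvtColor(a,cv2.COLOR_BGR2GRAY).astype(float); g=cv2.GaussianBlur(g,(0,0),.6)
g=np.clip((g-40)*5,0,255).astype(np.uint8)
cv2.imwrite("pics/w3e.png",cv2.resize(g,None,fx=4.5,fy=3.7*1.2,interpolation=cv2.INTER_CUBIC)[:600])
```

```text
(no output)
```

View pics/w3e.png

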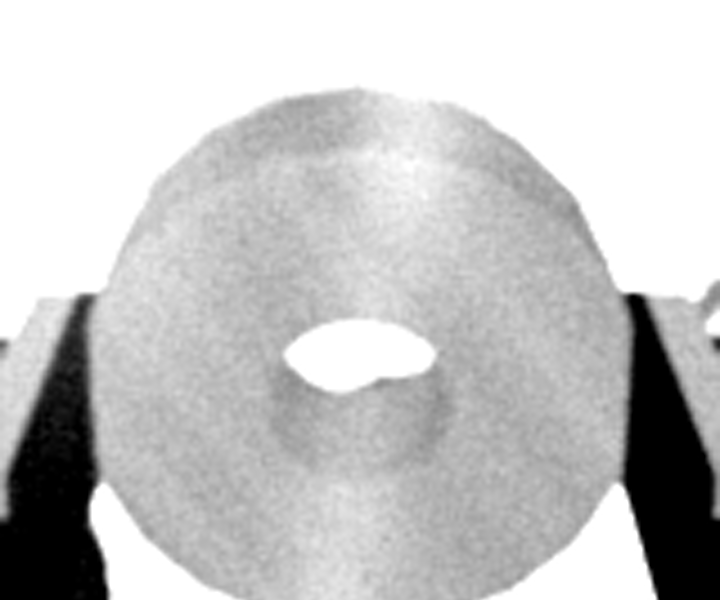

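Call:
apply_moves:
  targets: [0.5,1.5,0,0,0,0,0.3,1,3,0,0,0,0,0.3,1.5,4.5,0,0,0,0,0.3,2,6,0,0,0,0,0.3,2.5,7.5,0,0,0,0,0.3]

```text
time: 5.35
ee_pos: [0.5731, 0.0494, 0.1678]
tcp_rot: [-180.0, -0.1, 165.9]
wrist_force: [0.6, -0.8, -4.0]
opening: 0.0559
```

Call:
apply_moves:
  targets: [0.5,1.5,0,0,0,0,0.3,1,3,-0.4,0,0,0,0.3,1,3.2,-0.9,0,0,0,0.3,1,3.2,-0.9,0,0,0,0.3]

```text
time: 5.75
ee_pos: [0.6017, 0.1447, 0.1378]
tcp_rot: [-179.9, -0.3, 166.1]
wrist_force: [-1.6, -0.5, -4.0]
opening: 0.056
```

Run:
```python
from h import *
o=bot.get_obs();print(o["ee_pos"],o["tcp_rot"],o["wrist_force"],o["torque"],o["opening"]);shot("wrist","w4")
```

```text
[0.60174782 0.14472784 0.13781379] [-179.85712034   -0.28914109  166.06499784] [-1.55546374 -0.51415075 -4.02414784] [ 0.00200834  0.04389582 -0.00824042] 0.055972787911489845
```

View pics/w4.png

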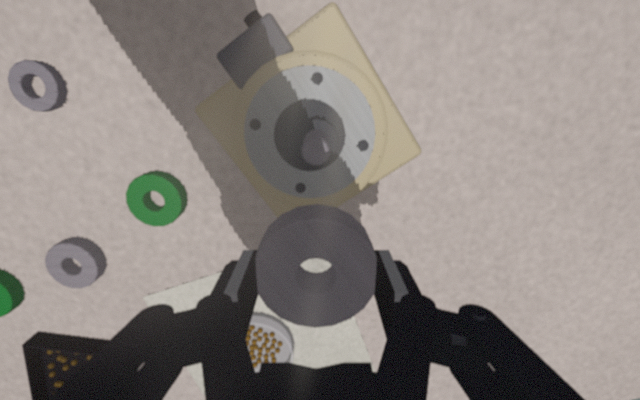

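Run:
```python
from h import *
im=cv2.imread("pics/w4.png")
a=im[85:195,240:390]
g=np.clip((a.astype(float)-30)*2.2,0,255).astype(np.uint8)
cv2.imwrite("pics/w4s.png",cv2.resize(g,None,fx=5,fy=5,interpolation=cv2.INTER_CUBIC))
g=cv2.GaussianBlur(cv2.cvtColor(im,cv2.COLOR_BGR2GRAY).astype(float),(0,0),.8)[190:340,240:390]
g=np.clip((g-50)*6,0,255).astype(np.uint8)
cv2.imwrite("pics/w4r.png",cv2.resize(g,None,fx=4,fy=4,interpolation=cv2.INTER_CUBIC))
```

```text
(no output)
```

View pics/w4s.png

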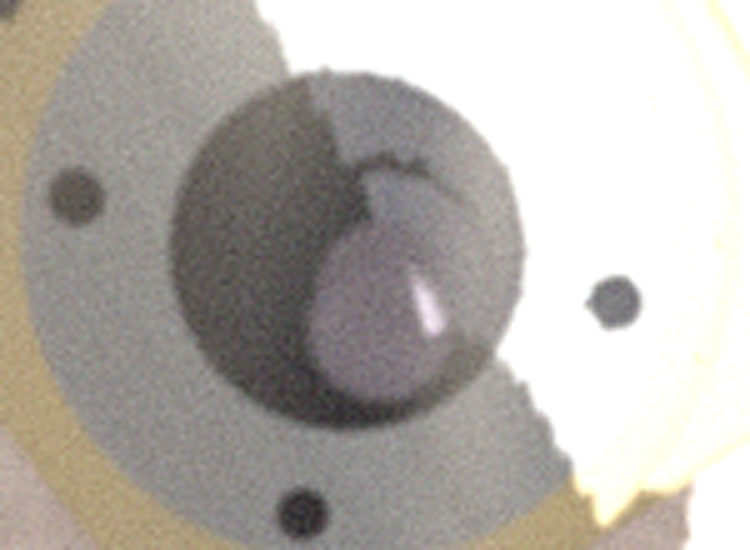

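View pics/w4r.png

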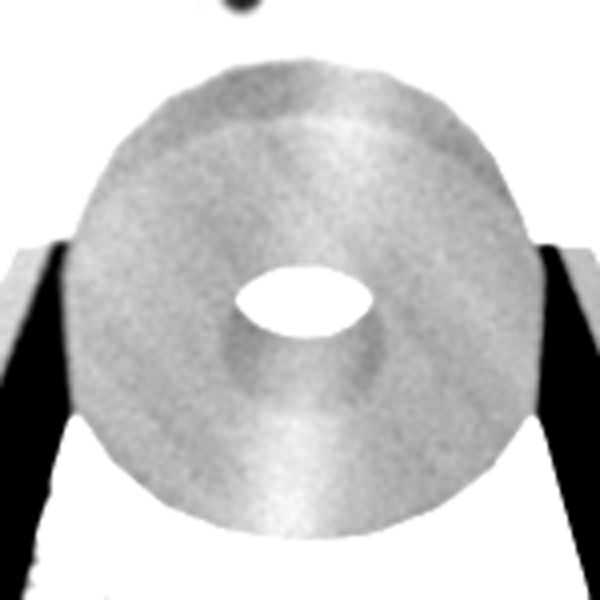

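Run:
```python
from h import *
o=bot.get_obs();w=shot("wrist");Rt=tool(o);p=o["ee_pos"]
print(p)
B=onz(w,(315.9,274.4),p[2]+.015)
# bbox-centre correction
def bb(P,r): h=proj(w,circ(P[0],P[1],P[2],r)); return (h.min(0)+h.max(0))/2
for _ in range(5): B=B+onz(w,np.array((315.9,274.4)),B[2])-onz(w,bb(B,.00925),B[2])
S=onz(w,(316.6,150.6),.112)
print("bore",B,"tool",Rt.T@(B-p)); h=proj(w,circ(*B,.00925));print(h.min(0),h.max(0))
print("spindle",S,"tool",Rt.T@(S-p))
h=proj(w,circ(*S,.008));print((h.min(0)-[240,85])*5,(h.max(0)-[240,85])*5)
pos=np.array([onz(w,np.array(q)/5+[240,85],.045) for q in((77,196),(615,301),(302,513))]);print(pos)
q=onz(w,(317.3,77),.045);print(q,(np.vstack([pos,q])).mean(0))
print("delta to move",(S-B)[:2])
```

```text
[0.60207836 0.14351123 0.139469  ]
bore [0.60048582 0.14584347 0.154469  ] tool [ 0.00216123  0.00184733 -0.0149964 ]
[295.90280915 256.99833836] [335.89719085 291.80166164]
spindle [0.5519928  0.15825806 0.112     ] tool [0.05207191 0.00223153 0.02764264]
[308.77744538 253.0928732 ] [457.19333174 400.71901792]
[[0.53410394 0.11665839 0.045     ]
 [0.56818964 0.19004404 0.045     ]
 [0.58888671 0.13620251 0.045     ]]
[0.51365058 0.16836923 0.045     ] [0.55120772 0.15281854 0.045     ]
delta to move [-0.04849302  0.01241459]
```

Call:
apply_moves:
  targets: [-0.8,0.2,0,0,0,0,0.3,-1.6,0.4,0,0,0,0,0.3,-1.62,0.41,-0.3,0,0,0,0.3,-1.62,0.41,-0.5,0,0,0,0.3,-1.62,0.41,-0.5,0,0,0,0.3]

```text
time: 6.35
ee_pos: [0.5548, 0.1547, 0.1257]
tcp_rot: [-180.0, -0.0, 165.8]
wrist_force: [0.3, 1.4, -4.3]
opening: 0.056
```

Run:
```python
from h import *
for i in range(3):
    o=bot.get_obs();print(o["ee_pos"],o["tcp_rot"],o["wrist_force"],o["torque"]);w=shot("wrist","w5")
g=np.clip((w["bgr"].astype(float)-40)*3,0,255).astype(np.uint8)[200:340,240:390]
cv2.imwrite("pics/w5r.png",cv2.resize(g,None,fx=4,fy=4,interpolation=cv2.INTER_CUBIC))
```

```text
[0.55482628 0.15470554 0.12568727] [-1.79972024e+02 -2.53480983e-02  1.65843586e+02] [ 0.26008833  1.38989775 -4.26299361] [ 0.00854042  0.03221706 -0.03052269]
[0.55503355 0.15489651 0.12602763] [-1.79981579e+02 -1.52330446e-02  1.65850759e+02] [ 0.26798667 -0.24881033 -4.18132266] [ 0.00967024 -0.02716663  0.06278834]
[0.55519125 0.15507589 0.1263086 ] [-1.79993731e+02 -4.90321041e-04  1.65856106e+02] [ 0.68238207  0.58655194 -3.28390864] [ 0.0043428   0.06491222 -0.02647555]
```

View pics/w5r.png

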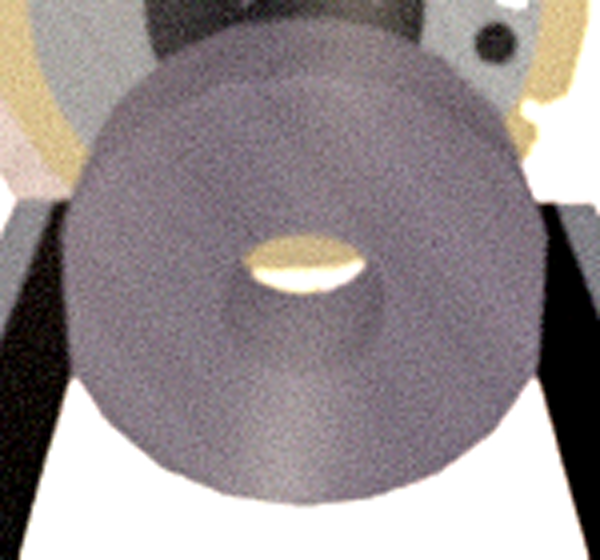

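Call:
apply_moves:
  targets: [-0.05,0.03,-0.1,0,0,0,0.3,-0.05,0.03,-0.2,0,0,0,0.3,-0.05,0.03,-0.3,0,0,0,0.3,-0.05,0.03,-0.4,0,0,0,0.3,-0.05,0.03,-0.4,0,0,0,0.3]

```text
time: 7.0
ee_pos: [0.5526, 0.1569, 0.1136]
tcp_rot: [-180.0, -0.1, 165.9]
wrist_force: [-2.9, 1.1, -4.4]
opening: 0.0557
```

Call:
apply_moves:
  targets: [0,0,-0.1,0,0,0,0.3,0,0,-0.2,0,0,0,0.3,0,0,-0.2,0,0,0,0.3]

```text
time: 7.3
ee_pos: [0.5526, 0.157, 0.1079]
tcp_rot: [180.0, -0.1, 165.9]
wrist_force: [-4.8, 2.6, -3.0]
opening: 0.0554
```

Call:
apply_moves:
  targets: [-0.04,0.02,0,0,0,0,0.3,-0.04,0.02,-0.2,0,0,0,0.3,-0.04,0.02,-0.3,0,0,0,0.3,-0.04,0.02,-0.3,0,0,0,0.3]

```text
time: 7.7
ee_pos: [0.5519, 0.157, 0.0984]
tcp_rot: [-180.0, -0.0, 165.9]
wrist_force: [-0.9, 0.1, -3.3]
opening: 0.056
```

Run:
```python
from h import *
w=shot("wrist")
g=np.clip((w["bgr"].astype(float)-40)*2.5,0,255).astype(np.uint8)[200:340,240:390]
cv2.imwrite("pics/w6r.png",cv2.resize(g,None,fx=4,fy=4,interpolation=cv2.INTER_CUBIC))
```

```text
(no output)
```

View pics/w6r.png

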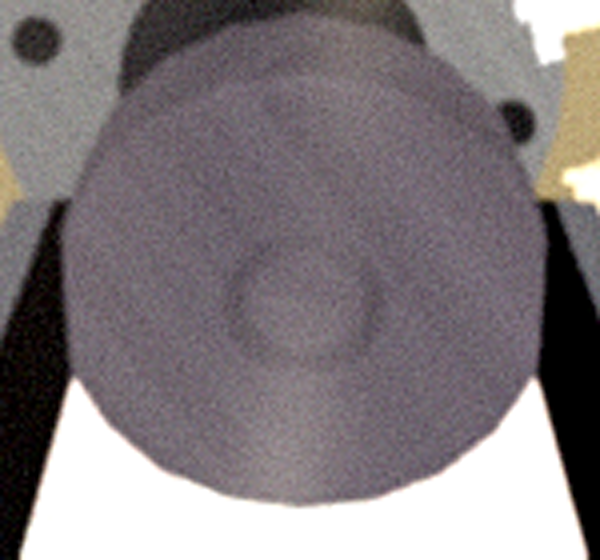

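Call:
apply_moves:
  targets: [0,0,-0.2,0,0,0,0.3,0,0,-0.35,0,0,0,0.3,0,0,-0.5,0,0,0,0.3,0,0,-0.6,0,0,0,0.3,0,0,-0.6,0,0,0,0.3]

```text
time: 8.25
ee_pos: [0.552, 0.1572, 0.081]
tcp_rot: [-180.0, -0.0, 165.9]
wrist_force: [0.2, 0.1, -4.0]
opening: 0.0559
```

Call:
apply_moves:
  targets: [0,0,-0.1,0,0,0,0.3,0,0,-0.2,0,0,0,0.3,0,0,-0.3,0,0,0,0.3]

```text
time: 8.55
ee_pos: [0.5521, 0.1573, 0.0724]
tcp_rot: [180.0, 0.0, 165.9]
wrist_force: [-1.5, -0.2, 2.2]
opening: 0.0559
```

Call:
apply_moves:
  targets: [0,0,-0.1,0,0,0,0.3,0,0,-0.15,0,0,0,0.3,0,0,-0.2,0,0,0,0.3,0,0,-0.2,0,0,0,0.3]

```text
time: 8.95
ee_pos: [0.5521, 0.1573, 0.066]
tcp_rot: [-180.0, -0.0, 165.9]
wrist_force: [-0.4, -0.2, -1.6]
opening: 0.0562
```

Call:
apply_moves:
  targets: [0,0,-0.05,0,0,0,0.3,0,0,-0.1,0,0,0,0.3,0,0,-0.1,0,0,0,0.3]

```text
time: 9.25
ee_pos: [0.5522, 0.1573, 0.065]
tcp_rot: [180.0, 0.1, 165.9]
wrist_force: [-6.0, -2.1, 13.3]
opening: 0.0561
```

Call:
apply_moves:
  targets: [0,0,0.05,0,0,0,0.3,0,0,0.05,0,0,0,1,0,0,0.05,0,0,0,1,0,0,0.05,0,0,0,1]

```text
time: 9.65
ee_pos: [0.5521, 0.1573, 0.0646]
tcp_rot: [180.0, -0.0, 165.9]
wrist_force: [0.5, -0.5, 0.1]
opening: 0.0856
```

Call:
apply_moves:
  targets: [0,0,1,0,0,0,1,0,0,2.2,0,0,0,1,1,0,2.4,0,0,0,1,1,0,2.4,0,0,0,1]

```text
time: 10.05
ee_pos: [0.5848, 0.1575, 0.138]
tcp_rot: [179.9, 0.2, 165.9]
wrist_force: [-1.4, 0.4, -0.2]
opening: 0.0856
```

Run:
```python
from h import *
o=bot.get_obs();print(o["ee_pos"],o["wrist_force"]);w=shot("wrist","w7");s=shot("side","d7");c=shot("scene","s7")
cv2.imwrite("pics/w7c.png",cv2.resize(w["bgr"][60:260,200:440],None,fx=3,fy=3))
```

```text
[0.58480955 0.15747156 0.13796573] [-1.40221284  0.37154117 -0.22220612]
```

View pics/w7c.png

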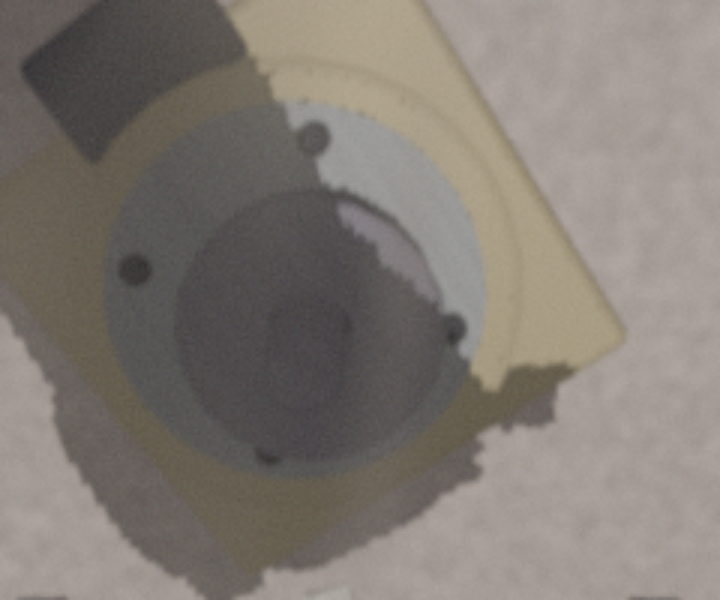

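View pics/d7.png

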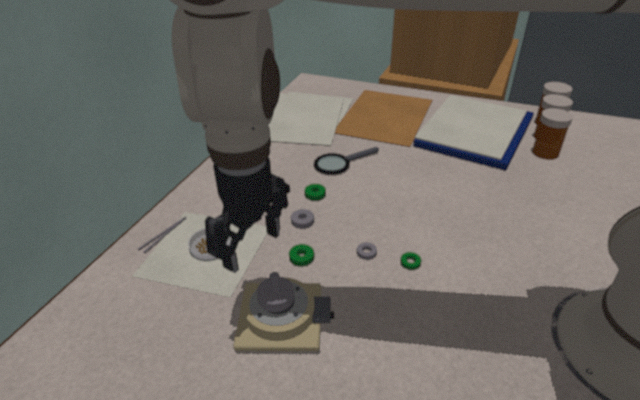

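```bash
cat > zfit.py <<'E'
from h import *
import sys
def zfit(c,xy,r,zs,th=.02,show=None):
    # score edge contrast of hull silhouette & top circle over x,y for each z
    g=cv2.GaussianBlur(cv2.cvtColor(c["bgr"],cv2.COLOR_BGR2GRAY),(0,0),.8).astype(np.float32)
    f=lambda q: cv2.remap(g,q[:,0].astype(np.float32).reshape(1,-1),q[:,1].astype(np.float32).reshape(1,-1),cv2.INTER_LINEAR)[0]
    out=[]
    for z in zs:
        b=(-1,)
        for dx in np.arange(-.005,.0051,.0005):
            for dy in np.arange(-.005,.0051,.0005):
                s=np.abs(f(proj(c,circ(xy[0]+dx,xy[1]+dy,z,r*1.03)))-f(proj(c,circ(xy[0]+dx,xy[1]+dy,z,r*.97)))).mean()
                if s>b[0]: b=(s,dx,dy)
        out.append((z,*b))
    return out
if __name__=="__main__":
    r,z0=float(sys.argv[1]),float(sys.argv[2])
    for n in("wrist","side","scene"):
        for q in zfit(shot(n),(.5515,.158),r,z0+np.arange(-.004,.0141,.002)): print(n,np.round(q,4))
E
python3 zfit.py .03 .079
```

```text
wrist [ 7.50000e-02  1.14703e+01 -5.00000e-04  1.00000e-03]
wrist [ 7.70000e-02  1.21207e+01 -5.00000e-04  1.50000e-03]
wrist [ 7.90000e-02  1.21568e+01 -1.00000e-03  1.50000e-03]
wrist [ 8.10000e-02  1.18118e+01 -1.00000e-03  1.50000e-03]
wrist [ 8.30000e-02  1.13337e+01 -2.00000e-03  1.00000e-03]
wrist [ 8.50000e-02  1.09197e+01 -3.00000e-03  5.00000e-04]
wrist [ 8.70000e-02  1.11158e+01 -3.00000e-03  5.00000e-04]
wrist [ 8.90000e-02  1.12001e+01 -3.50000e-03  5.00000e-04]
wrist [ 9.10000e-02  1.09272e+01 -4.00000e-03 -0.00000e+00]
wrist [ 9.30000e-02  1.08814e+01 -4.50000e-03 -0.00000e+00]
side [ 7.5000e-02  6.5478e+00  2.0000e-03 -2.5000e-03]
side [ 7.7000e-02  6.6277e+00  1.0000e-03 -5.0000e-04]
side [ 7.9000e-02  6.6801e+00 -0.0000e+00  1.0000e-03]
side [ 8.10e-02  6.78e+00 -1.00e-03  2.50e-03]
side [ 8.300e-02  6.795e+00 -2.000e-03  4.000e-03]
side [ 8.5000e-02  6.7079e+00 -3.0000e-03  5.0000e-03]
side [ 8.7000e-02  5.9749e+00 -4.5000e-03  5.0000e-03]
side [ 8.9000e-02  5.5957e+00 -2.5000e-03  2.0000e-03]
side [ 9.1000e-02  5.5868e+00 -4.0000e-03  3.5000e-03]
side [ 9.300e-02  5.547e+00 -5.000e-03  5.000e-03]
scene [ 7.5000e-02  8.0864e+00 -2.5000e-03  1.0000e-03]
scene [ 7.700e-02  8.177e+00 -1.500e-03 -0.000e+00]
scene [ 7.9000e-02  8.1337e+00 -0.0000e+00 -1.5000e-03]
scene [ 8.1000e-02  8.1936e+00  1.0000e-03 -2.5000e-03]
scene [ 8.3000e-02  8.1944e+00  2.5000e-03 -3.5000e-03]
scene [ 8.5000e-02  8.1761e+00  3.0000e-03 -4.5000e-03]
scene [ 8.7000e-02  8.0975e+00  3.5000e-03 -5.0000e-03]
scene [ 8.9000e-02  7.8824e+00  3.5000e-03 -5.0000e-03]
scene [ 9.1000e-02  7.0694e+00  2.5000e-03 -5.0000e-03]
scene [ 9.3000e-02  6.3909e+00  4.0000e-03 -5.0000e-03]
```

Call:
apply_moves:
  targets: [0.2,-1.6,0,0,0,0,1,0.4,-3.2,0,0,0,0,1,0.6,-4.8,0,0,0,0,1,0.8,-6.4,-0.2,0,0,0,1,1,-7.9,-0.5,0,0,0,1]

```text
time: 10.85
ee_pos: [0.6118, -0.0816, 0.1222]
tcp_rot: [180.0, 0.1, 165.9]
wrist_force: [0.9, 0.2, 0.4]
opening: 0.0854
```

Call:
apply_moves:
  targets: [0.15,-0.65,-0.1,0,0,0,1,0.15,-0.65,-0.1,0,0,0,1,0.15,-0.65,-0.1,0,0,0,1]

```text
time: 11.15
ee_pos: [0.6161, -0.0991, 0.1186]
tcp_rot: [180.0, -0.0, 165.9]
wrist_force: [-0.7, 0.6, -1.0]
opening: 0.0854
```

Run:
```python
from h import *
o=bot.get_obs();w=shot("wrist","w8");print(o["ee_pos"],o["tcp_rot"])
P=onz(w,proj(w,[.6195,-.099,.016])[0],.016);print(fitring(w,P,.025,.016,show="w8f"))
```

```text
[ 0.61608986 -0.09911675  0.11863471] [ 1.79986130e+02 -3.49183878e-02  1.65872897e+02]
(array([ 0.61759766, -0.09736507]), np.float64(-18.30784797668457))
```

View pics/w8f.png

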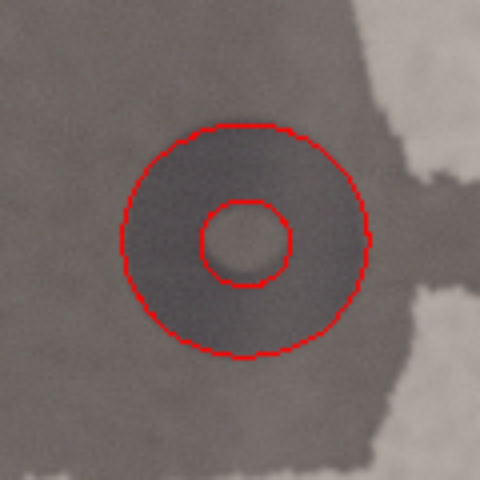

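View pics/w8.png

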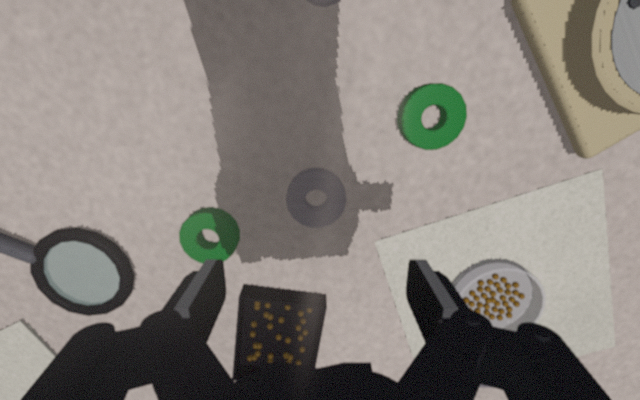

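Call:
apply_moves:
  targets: [0,0,-1.5,0,0,0,1,0,0,-2.8,0,0,0,1,0,0,-3.6,0,0,0,1,0,0,-3.85,0,0,0,1,0,0,-3.85,0,0,0,0.4]

```text
time: 11.7
ee_pos: [0.6161, -0.098, 0.003]
tcp_rot: [-180.0, -0.1, 166.0]
wrist_force: [0.5, 0.2, 1.3]
opening: 0.0735
```

Call:
apply_moves:
  targets: [0,0,0,0,0,0,0.2,0,0,0,0,0,0,0.2,0,0,0,0,0,0,0.2,0,0,0,0,0,0,0.2]
  newtons: 60

```text
time: 12.1
ee_pos: [0.6179, -0.0992, 0.006]
tcp_rot: [180.0, 0.2, 165.9]
wrist_force: [-0.5, 1.7, 7.5]
opening: 0.0461
```

Call:
apply_moves:
  targets: [0,0,0.5,0,0,0,0.2,0,0,1.5,0,0,0,0.2,-0.2,0.5,3,0,0,0,0.2,-0.4,1.7,4,0,0,0,0.2,-0.6,3.2,5,0,0,0,0.2]
  newtons: 80

```text
time: 12.6
ee_pos: [0.5991, -0.0069, 0.1544]
tcp_rot: [180.0, 0.2, 165.8]
wrist_force: [2.0, 1.1, -2.2]
opening: 0.0461
```

Run:
```python
from h import *
o=bot.get_obs();w=shot("wrist","w9");print(o["ee_pos"],o["tcp_rot"],o["wrist_force"],o["opening"])
g=cv2.GaussianBlur(cv2.cvtColor(w["bgr"],cv2.COLOR_BGR2GRAY).astype(float),(0,0),.8)[190:340,240:390]
g=np.clip((g-50)*5,0,255).astype(np.uint8)
cv2.imwrite("pics/w9r.png",cv2.resize(g,None,fx=4,fy=4,interpolation=cv2.INTER_CUBIC))
```

```text
[ 0.59905152 -0.00686633  0.15441906] [1.79973306e+02 1.56380356e-01 1.65784967e+02] [ 1.99705609  1.10613847 -2.19543971] 0.04608114494269345
```

View pics/w9r.png

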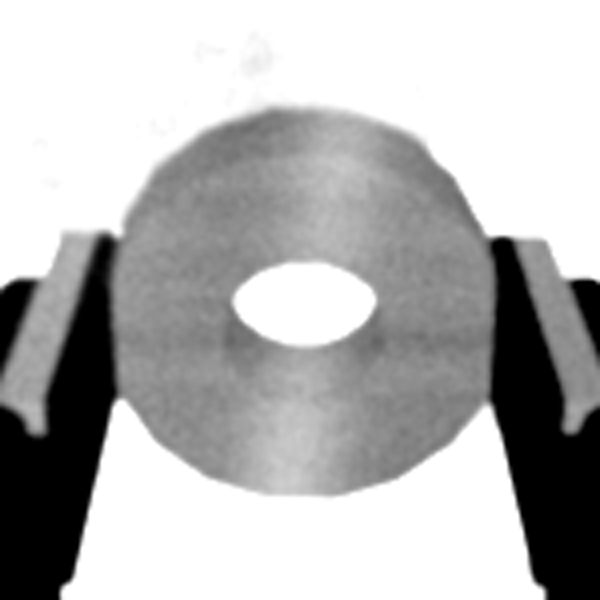

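```bash
cat > held.py <<'E'
from h import *
# camera fixed in tool: use nominal offset
o=bot.get_obs();w=shot("wrist")
Rt=tool(o)
def fit(px,r,th,off=(240,190),s=4):
    # px: sil top, sil bottom, win top, win bottom, col centre (crop px)
    t=np.array(px[:4])/s+off[1]; u=px[4]/s+off[0]
    def pr(p):
        f=lambda z,rr: proj(w,circ(p[0],p[1],z,rr)@Rt.T+o["ee_pos"])
        zt=p[2];zb=zt+th
        return np.array([f(zb,r)[:,1].min()-t[0],f(zt,r)[:,1].max()-t[1],f(zt,.00925)[:,1].min()-t[2],f(zb,.00925)[:,1].max()-t[3],f(zt,.00925)[:,0].mean()-u])
    m=least_squares(pr,[0,0,-.012],x_scale=.001); return m.x.round(5),m.fun.round(2)
if __name__=="__main__":
    print("large",fit((58,540,265,340,304.5),.03,.02))
    print("middle",fit((106,497,262,347,304),.025,.016))
E
python3 held.py
```

```text
large (array([-0.00346,  0.00199, -0.00724]), array([ 0.11,  0.81,  3.09, -4.58,  0.  ]))
middle (array([-0.00521,  0.00194, -0.00298]), array([-0.05,  0.91,  2.6 , -3.86,  0.  ]))
```

Run:
```python
from held import *
def fit2(px,r,th,zt,off=(240,190),s=4):
    t=np.array(px[:4])/s+off[1]
    def pr(p):
        zt_=p[2]
        Rp=R.from_euler("y",p[1]).as_matrix(); c0=np.array([p[0],.0019,zt_+th/2])
        f=lambda z,rr: proj(w,(circ(0,0,z,rr)@Rp.T+c0)@Rt.T+o["ee_pos"])
        return np.array([f(th/2,r)[:,1].min()-t[0],f(-th/2,r)[:,1].max()-t[1],f(-th/2,.00925)[:,1].min()-t[2],f(th/2,.00925)[:,1].max()-t[3],(zt_-zt)/.0005])
    m=least_squares(pr,[0,0,-.012],x_scale=[.001,.01,.001]); x=m.x; return x[0].round(5),np.rad2deg(x[1]).round(2),x[2].round(5),m.fun.round(2)
print("large",fit2((58,540,265,340),.03,.02,-.014))
print("middle",fit2((106,497,262,347),.025,.016,-.010))
```

```text
large (np.float64(0.00014), np.float64(-3.36), np.float64(-0.01321), array([-2.56,  4.73,  0.98, -3.  ,  1.58]))
middle (np.float64(-0.00135), np.float64(-2.93), np.float64(-0.00944), array([-2.46,  4.1 ,  0.94, -2.46,  1.11]))
```

Call:
apply_moves:
  targets: [-0.4,1.4,0,0,0,0,0.2,-0.8,2.8,0,0,0,0,0.2,-1.2,4.2,0,0,0,0,0.2,-1.62,5.48,0,0,0,0,0.2,-1.62,5.48,-0.5,0,0,0,0.2]

```text
time: 13.25
ee_pos: [0.55, 0.1609, 0.1376]
tcp_rot: [179.9, 0.1, 166.1]
wrist_force: [1.0, -0.5, -2.1]
opening: 0.0457
```

Call:
apply_moves:
  targets: [0,0,-0.2,0,0,0,0.2,0,0,-0.2,0,0,0,0.2]

```text
time: 13.45
ee_pos: [0.55, 0.1562, 0.1284]
tcp_rot: [-179.9, -0.1, 165.9]
wrist_force: [-0.3, -0.4, -0.4]
opening: 0.0458
```

Call:
apply_moves:
  targets: [0.01,0.04,-0.1,0,0,0,0.2,0.01,0.04,-0.2,0,0,0,0.2,0.01,0.04,-0.3,0,0,0,0.2,0.01,0.04,-0.4,0,0,0,0.2,0.01,0.04,-0.4,0,0,0,0.2]

```text
time: 13.95
ee_pos: [0.5506, 0.1585, 0.1173]
tcp_rot: [-180.0, -0.0, 165.9]
wrist_force: [0.4, -0.3, -1.4]
opening: 0.046
```

Call:
apply_moves:
  targets: [0,-0.03,-0.1,0,0,0,0.2,0,-0.03,-0.2,0,0,0,0.2,0,-0.03,-0.3,0,0,0,0.2,0,-0.03,-0.3,0,0,0,0.2]

```text
time: 14.35
ee_pos: [0.5505, 0.1578, 0.1083]
tcp_rot: [-180.0, -0.0, 165.9]
wrist_force: [0.2, 0.1, -2.6]
opening: 0.0463
```

Call:
apply_moves:
  targets: [0,0,-0.2,0,0,0,0.2,0,0,-0.4,0,0,0,0.2,0,0,-0.55,0,0,0,0.2,0,0,-0.65,0,0,0,0.2,0,0,-0.65,0,0,0,0.2]

```text
time: 14.85
ee_pos: [0.5504, 0.1577, 0.0887]
tcp_rot: [-180.0, -0.0, 165.9]
wrist_force: [0.7, -0.5, -1.7]
opening: 0.0458
```

Call:
apply_moves:
  targets: [0,0,-0.08,0,0,0,0.2,0,0,-0.15,0,0,0,0.2,0,0,-0.2,0,0,0,0.2,0,0,-0.2,0,0,0,0.2]

```text
time: 15.25
ee_pos: [0.5511, 0.1579, 0.085]
tcp_rot: [180.0, 0.1, 165.9]
wrist_force: [-2.7, -1.4, 8.4]
opening: 0.0462
```

Seated at the predicted height (TCP 0.085). A little more pressure, then release and rise.

Call:
apply_moves:
  targets: [0,0,-0.06,0,0,0,0.2,0,0,-0.06,0,0,0,0.2]

```text
time: 15.45
ee_pos: [0.5512, 0.1579, 0.0848]
tcp_rot: [179.9, 0.2, 165.9]
wrist_force: [-7.4, -2.5, 20.0]
opening: 0.0462
```

Call:
apply_moves:
  targets: [0,0,0.15,0,0,0,0.2,0,0,0.15,0,0,0,1,0,0,0.15,0,0,0,1,0,0,0.15,0,0,0,1,0,0,0.15,0,0,0,1]

```text
time: 15.95
ee_pos: [0.5507, 0.1578, 0.0857]
tcp_rot: [-180.0, -0.0, 165.9]
wrist_force: [-0.4, -0.1, -0.2]
opening: 0.0857
```

Call:
apply_moves:
  targets: [0,0,1,0,0,0,1,0.2,0,2,0,0,0,1,1,0,2,0,0,0,1,1,0,2,0,0,0,1]

```text
time: 16.35
ee_pos: [0.5827, 0.1579, 0.1463]
tcp_rot: [180.0, 0.1, 165.9]
wrist_force: [-0.8, 0.4, -1.3]
opening: 0.0855
```

```bash
python3 - <<'E'
from h import *
o=bot.get_obs();print(o["ee_pos"],o["wrist_force"]);w=shot("wrist","w10");s=shot("side","d10")
a=cv2.resize(w["bgr"][60:260,200:440],None,fx=2,fy=2);b=cv2.resize(s["bgr"][250:370,215:335],None,fx=3.333,fy=3.333)[:400]
cv2.imwrite("pics/c10.png",np.clip(np.hstack([a,b[:,:320]])*1.4,0,255))
E
python3 zfit.py .025 .095 | head -10
```

```text
[0.58267591 0.15789339 0.14633049] [-0.83452222  0.40967999 -1.29171497]
wrist [ 9.1000e-02  5.8266e+00 -5.0000e-03  5.0000e-03]
wrist [ 9.3000e-02  5.5514e+00 -5.0000e-03  5.0000e-03]
wrist [ 9.5000e-02  5.5016e+00 -4.5000e-03  5.0000e-03]
wrist [ 9.7000e-02  5.6693e+00 -5.0000e-03  5.0000e-03]
wrist [ 9.9000e-02  5.8735e+00 -5.0000e-03  5.0000e-03]
wrist [ 1.0100e-01  5.8295e+00 -5.0000e-03  5.0000e-03]
wrist [ 1.0300e-01  5.6511e+00 -2.5000e-03  3.0000e-03]
wrist [ 1.0500e-01  6.0145e+00 -4.0000e-03  4.0000e-03]
wrist [ 1.0700e-01  6.3984e+00 -5.0000e-03  4.0000e-03]
wrist [ 1.090e-01  6.556e+00 -5.000e-03  4.000e-03][ WARN:0@5.301] global loadsave.cpp:1063 imwrite_ Unsupported depth image for selected encoder is fallbacked to CV_8U.
```

View pics/c10.png

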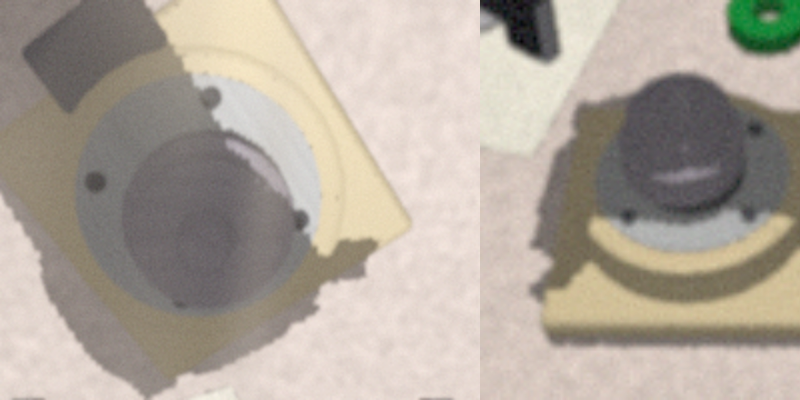

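Call:
apply_moves:
  targets: [-0.7,-1.3,0,0,0,0,1,-1.5,-2.7,0,0,0,0,1,-2.3,-4.1,0,0,0,0,1,-3.1,-5.4,-0.3,0,0,0,1,-3.8,-6.6,-0.6,0,0,0,1]

```text
time: 17.1
ee_pos: [0.465, -0.0414, 0.1278]
tcp_rot: [180.0, 0.0, 165.9]
wrist_force: [0.0, -0.2, 0.7]
opening: 0.0852
```

Call:
apply_moves:
  targets: [-0.2,-0.45,-0.25,0,0,0,1,-0.2,-0.45,-0.25,0,0,0,1,-0.2,-0.45,-0.25,0,0,0,1]

```text
time: 17.4
ee_pos: [0.4605, -0.0535, 0.1207]
tcp_rot: [180.0, 0.0, 165.9]
wrist_force: [-0.2, 0.7, 0.1]
opening: 0.0851
```

Run:
```python
from h import *
o=bot.get_obs();w=shot("wrist","w11");print(o["ee_pos"],o["tcp_rot"])
P=[.463,-.0535];print(fitring(w,P,.02,.012,show="w11f"))
```

```text
[ 0.4605116  -0.05351165  0.12068253] [1.79983290e+02 1.20687318e-02 1.65876120e+02]
(array([ 0.46140415, -0.05282863]), np.float64(-16.59903907775879))
```

View pics/w11f.png

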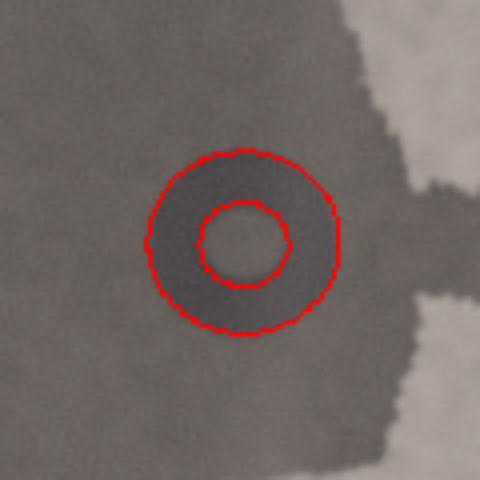

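Call:
apply_moves:
  targets: [0.02,-0.03,-1.5,0,0,0,1,0.02,-0.03,-2.8,0,0,0,1,0.02,-0.03,-3.6,0,0,0,1,0.02,-0.03,-3.95,0,0,0,1,0.02,-0.03,-3.95,0,0,0,0.3]

```text
time: 17.95
ee_pos: [0.4609, -0.0538, 0.0012]
tcp_rot: [-180.0, -0.1, 166.0]
wrist_force: [-0.5, -0.2, 0.7]
opening: 0.0729
```

Call:
apply_moves:
  targets: [0,0,0,0,0,0,0.15,0,0,0,0,0,0,0.15,0,0,0,0,0,0,0.15,0,0,0,0,0,0,0.15]
  newtons: 50

```text
time: 18.35
ee_pos: [0.4626, -0.0546, 0.004]
tcp_rot: [180.0, 0.2, 165.9]
wrist_force: [-1.5, 1.2, 5.8]
opening: 0.037
```

Call:
apply_moves:
  targets: [0,0,0.5,0,0,0,0.15,0,0,1.5,0,0,0,0.15,0.1,0.3,3,0,0,0,0.15,0.5,1.4,4,0,0,0,0.15,1,2.6,5,0,0,0,0.15]
  newtons: 60

```text
time: 18.85
ee_pos: [0.4918, 0.0237, 0.1551]
tcp_rot: [180.0, 0.2, 165.8]
wrist_force: [0.8, -1.3, -2.0]
opening: 0.0366
```

Run:
```python
from h import *
o=bot.get_obs();w=shot("wrist","w12");print(o["ee_pos"],o["tcp_rot"],o["wrist_force"],o["opening"])
g=cv2.GaussianBlur(cv2.cvtColor(w["bgr"],cv2.COLOR_BGR2GRAY).astype(float),(0,0),.8)[190:340,240:390]
g=np.clip((g-50)*5,0,255).astype(np.uint8)
cv2.imwrite("pics/w12r.png",cv2.resize(g,None,fx=4,fy=4,interpolation=cv2.INTER_CUBIC))
```

```text
[0.4918354  0.02373718 0.15509684] [1.79956847e+02 1.63079132e-01 1.65787037e+02] [ 0.84663971 -1.25281599 -2.00700028] 0.036615056750637746
```

View pics/w12r.png

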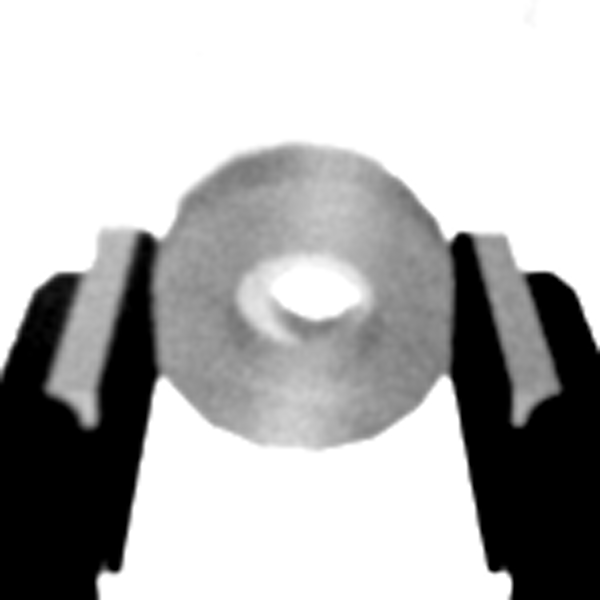

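Run:
```python
from held import *
print("large",fit((58,540,265,340,304.5),.03,.02))
print("middle",fit((106,497,262,347,304),.025,.016))
print("small",fit((142,448,252,342,305),.02,.012))
def f3(px,r,th,zt):
    t=np.array(px)/4+190
    def pr(p):
        f=lambda z,rr: proj(w,circ(p[0],.0019,z,rr)@Rt.T+o["ee_pos"])
        zb=zt+th
        return np.array([f(zb,r)[:,1].min()-t[0],f(zt,r)[:,1].max()-t[1],f(zt,.00925)[:,1].min()-t[2],f(zb,.00925)[:,1].max()-t[3]])
    m=least_squares(pr,[0],x_scale=.001);return m.x,m.fun
print(f3((58,540,265,340),.03,.02,-.014),f3((106,497,262,347),.025,.016,-.010),f3((142,448,252,342),.02,.012,-.008))
```

```text
large (array([-0.00345,  0.00198, -0.00722]), array([ 0.11,  0.81,  3.09, -4.58,  0.  ]))
middle (array([-0.0052 ,  0.00192, -0.00296]), array([-0.05,  0.91,  2.6 , -3.86,  0.  ]))
small (array([-0.00526,  0.00206,  0.00084]), array([-0.1 ,  0.8 ,  1.44, -2.33,  0.  ]))
(array([0.00052062]), array([-2.70653351,  3.88927371,  2.92270659, -4.21528342])) (array([-0.00104307]), array([-2.4084939 ,  3.47720358,  2.30704178, -3.42869635])) (array([-8.38351298e-05]), array([-2.42407319,  3.32752485,  0.91354876, -1.6831743 ]))
```

Call:
apply_moves:
  targets: [0.5,1.2,0,0,0,0,0.15,1,2.4,0,0,0,0,0.15,1.6,3.6,0,0,0,0,0.15,1.98,4.45,-0.3,0,0,0,0.15,1.98,4.45,-0.7,0,0,0,0.15]

```text
time: 19.45
ee_pos: [0.5519, 0.1594, 0.1309]
tcp_rot: [179.9, 0.1, 166.1]
wrist_force: [-1.0, -0.2, -1.3]
opening: 0.0365
```

Call:
apply_moves:
  targets: [0,0,-0.1,0,0,0,0.15,0,0,-0.1,0,0,0,0.15,0,0,-0.1,0,0,0,0.15]

```text
time: 19.75
ee_pos: [0.5506, 0.1559, 0.1287]
tcp_rot: [180.0, 0.0, 165.9]
wrist_force: [-0.1, -0.4, -1.2]
opening: 0.0365
```

Call:
apply_moves:
  targets: [0.01,0.04,-0.1,0,0,0,0.15,0.01,0.04,-0.2,0,0,0,0.15,0.01,0.04,-0.3,0,0,0,0.15,0.01,0.04,-0.4,0,0,0,0.15,0.01,0.04,-0.4,0,0,0,0.15]

```text
time: 20.25
ee_pos: [0.5508, 0.158, 0.1155]
tcp_rot: [-180.0, -0.0, 165.9]
wrist_force: [-0.2, -0.3, -0.9]
opening: 0.0364
```

Call:
apply_moves:
  targets: [0.01,-0.01,-0.1,0,0,0,0.15,0.01,-0.01,-0.2,0,0,0,0.15,0.01,-0.01,-0.25,0,0,0,0.15,0.01,-0.01,-0.25,0,0,0,0.15]

```text
time: 20.65
ee_pos: [0.5512, 0.1578, 0.1082]
tcp_rot: [-180.0, -0.0, 165.9]
wrist_force: [0.8, 1.3, -0.8]
opening: 0.0367
```

Call:
apply_moves:
  targets: [0,0,-0.1,0,0,0,0.15,0,0,-0.2,0,0,0,0.15,0,0,-0.3,0,0,0,0.15,0,0,-0.38,0,0,0,0.15,0,0,-0.38,0,0,0,0.15]

```text
time: 21.15
ee_pos: [0.5515, 0.1578, 0.0988]
tcp_rot: [180.0, 0.1, 165.9]
wrist_force: [-4.6, -1.2, 11.1]
opening: 0.0366
```

Call:
apply_moves:
  targets: [0,0,-0.06,0,0,0,0.15,0,0,-0.06,0,0,0,0.15]

```text
time: 21.35
ee_pos: [0.5517, 0.1578, 0.0987]
tcp_rot: [179.9, 0.2, 165.9]
wrist_force: [-7.9, -2.8, 21.8]
opening: 0.0366
```

Contact at TCP 0.099, as predicted. Ease off, release, rise straight up.

Call:
apply_moves:
  targets: [0,0,0.15,0,0,0,0.15,0,0,0.15,0,0,0,0.15,0,0,0.15,0,0,0,1,0,0,0.15,0,0,0,1,0,0,0.15,0,0,0,1]

```text
time: 21.85
ee_pos: [0.5512, 0.1578, 0.0994]
tcp_rot: [-180.0, -0.0, 165.9]
wrist_force: [0.2, -0.3, 1.5]
opening: 0.0784
```

Call:
apply_moves:
  targets: [0,0,0.1,0,0,0,1,0,0,1,0,0,0,1,0.3,0,2,0,0,0,1,1.3,0,2,0,0,0,1,1.3,0,2,0,0,0,1]

```text
time: 22.35
ee_pos: [0.5928, 0.1579, 0.1601]
tcp_rot: [180.0, 0.1, 165.9]
wrist_force: [-0.9, 1.0, -1.1]
opening: 0.0854
```

Run:
```python
from h import *
o=bot.get_obs();print(o["ee_pos"],o["wrist_force"]);w=shot("wrist","w13");s=shot("side","d13");c=shot("scene","s13")
e=lambda a:np.clip((a.astype(float)-20)*2,0,255).astype(np.uint8)
a=cv2.resize(e(w["bgr"][60:260,220:420]),(400,400));b=cv2.resize(e(s["bgr"][255:335,235:315]),(400,400),interpolation=cv2.INTER_CUBIC)
cv2.imwrite("pics/c13.png",np.hstack([a,b]))
```

```text
[0.59279693 0.15786708 0.16010377] [-0.87059925  1.00993529 -1.07386667]
```

View pics/c13.png

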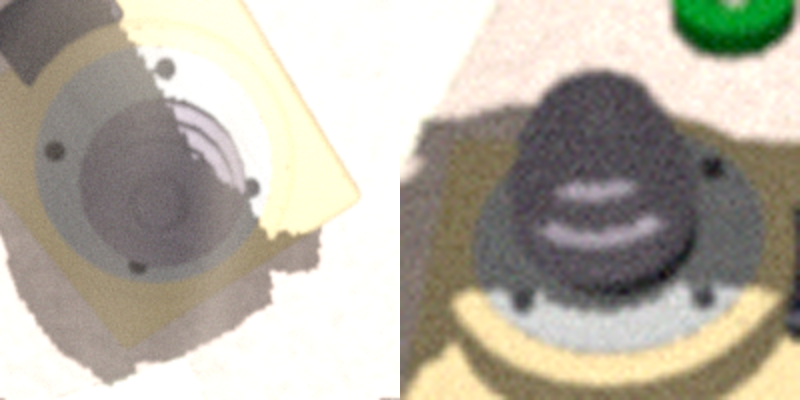

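View pics/s13.png

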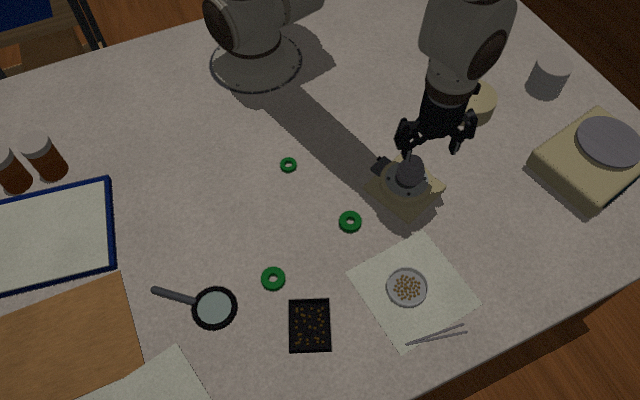

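Call:
apply_moves:
  targets: [0,-1,1,0,0,0,1,-0.5,-2.4,1.5,0,0,0,1,-1,-3.8,1.5,0,0,0,1,-1.5,-5.2,1.5,0,0,0,1,-2,-6.6,1.5,0,0,0,1]

```text
time: 23.0
ee_pos: [0.5288, -0.0413, 0.205]
tcp_rot: [180.0, 0.0, 166.0]
wrist_force: [1.3, -0.8, 0.1]
opening: 0.0852
```

Run:
```python
from h import *
s=shot("side");c=shot("scene")
e=lambda a:np.clip((a.astype(float)-20)*1.6,0,255).astype(np.uint8)
out=[]
for cam,(y0,x0) in((s,(255,235)),(c,(150,375))):
    im=cv2.resize(e(cam["bgr"][y0:y0+80,x0:x0+80]),(400,400),interpolation=cv2.INTER_CUBIC); 
    xy=onz(cam,(274.5,275.3),.113)[:2] if cam is s else onz(cam,(413.3,160.3),.113)[:2]
    ov=im.copy()
    for z,r,k in((.079,.03,(0,0,255)),(.059,.03,(0,0,255)),(.095,.025,(0,255,0)),(.107,.02,(255,0,0)),(.113,.008,(0,255,255))):
        q=(proj(cam,circ(*xy,z,r))-[x0,y0])*5; cv2.polylines(ov,[q.astype(int)],True,k,1)
    out.append(np.vstack([im,ov]))
cv2.imwrite("pics/c14.png",cv2.resize(np.hstack(out),(600,600)))
```

```text
(no output)
```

View pics/c14.png

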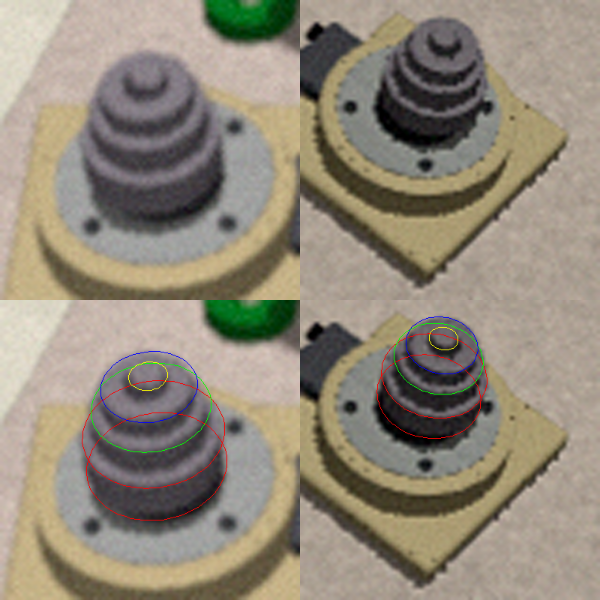

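Run:
```python
from h import *
out=[]
for n,(y0,x0),sp in(("side",(265,245),(274.5,275.3)),("scene",(150,380),(413.3,160.3))):
    cam=shot(n); im=np.clip((cam["bgr"].astype(float)-20)*2,0,255).astype(np.uint8)[y0:y0+60,x0:x0+50]
    im=cv2.resize(im,(400,480),interpolation=cv2.INTER_CUBIC); 
    # fit common xy offset for 5 curves, at nominal heights vs +3mm,+10mm for large etc.
    g=cv2.GaussianBlur(cv2.cvtColor(cam["bgr"],cv2.COLOR_BGR2GRAY),(0,0),.6).astype(np.float32)
    f=lambda q: cv2.remap(g,q[:,0].astype(np.float32).reshape(1,-1),q[:,1].astype(np.float32).reshape(1,-1),cv2.INTER_LINEAR)[0]
    def sc(xy,zs):
        s=0
        for z,r in zip(zs,(.03,.025,.02)):
            d=np.array(cam["origin"])[:2]-xy; a=np.arctan2(d[1],d[0]); k=np.cos(T-a)>.3
            s+=(f(proj(cam,circ(*xy,z-.0015,r)[k]))*-1+f(proj(cam,circ(*xy,z,r-.002)[k]))).mean()
        return s
    xy0=onz(cam,sp,.113)[:2]; best=[]
    for dz in np.arange(-.004,.0121,.002):
        b=max((sc(xy0+[dx,dy],np.array([.079,.095,.107])+dz),dx,dy) for dx in np.arange(-.004,.0041,.001) for dy in np.arange(-.004,.0041,.001)); best.append((round(dz,3),)+tuple(np.round(b,3)))
    print(n,best)
    b=[q for q in best if q[0]==0][0]; xy=xy0+[b[2],b[3]]
    ov=im.copy()
    for z,r,k in((.079,.03,(0,0,255)),(.059,.03,(0,0,255)),(.095,.025,(0,255,0)),(.107,.02,(255,0,0)),(.113,.008,(0,255,255))):
        q=(proj(cam,circ(*xy,z,r))-[x0-.5,y0-.5])*8-.5; cv2.polylines(ov,[q.astype(int)],True,k,1)
    out.append(ov)
cv2.imwrite("pics/c15.png",np.hstack(out))
```

```text
side [(np.float64(-0.004), np.float64(59.637), np.float64(0.004), np.float64(-0.004)), (np.float64(-0.002), np.float64(58.816), np.float64(0.004), np.float64(-0.002)), (np.float64(0.0), np.float64(59.861), np.float64(0.003), np.float64(-0.001)), (np.float64(0.002), np.float64(59.232), np.float64(0.002), np.float64(0.001)), (np.float64(0.004), np.float64(59.804), np.float64(0.001), np.float64(0.002)), (np.float64(0.006), np.float64(59.151), np.float64(0.0), np.float64(0.004)), (np.float64(0.008), np.float64(53.467), np.float64(-0.001), np.float64(0.004)), (np.float64(0.01), np.float64(31.338), np.float64(-0.002), np.float64(0.004)), (np.float64(0.012), np.float64(5.305), np.float64(-0.003), np.float64(0.004))]
scene [(np.float64(-0.004), np.float64(67.436), np.float64(-0.003), np.float64(0.003)), (np.float64(-0.002), np.float64(67.975), np.float64(-0.002), np.float64(0.002)), (np.float64(0.0), np.float64(68.246), np.float64(-0.001), np.float64(0.001)), (np.float64(0.002), np.float64(68.434), np.float64(0.0), np.float64(0.0)), (np.float64(0.004), np.float64(68.393), np.float64(0.001), np.float64(-0.001)), (np.float64(0.006), np.float64(68.221), np.float64(0.002), np.float64(-0.002)), (np.float64(0.008), np.float64(67.955), np.float64(0.003), np.float64(-0.003)), (np.float64(0.01), np.float64(67.327), np.float64(0.004), np.float64(-0.004)), (np.float64(0.012), np.float64(43.365), np.float64(0.004), np.float64(-0.004))]
```

View pics/c15.png

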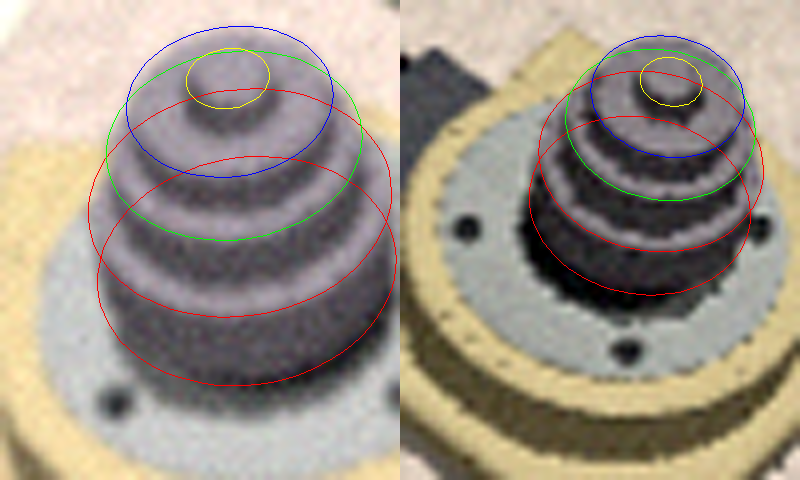

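```bash
python3 -c "
from workcell import bot
o=bot.get_obs();print(o['time'],o['wrist_force'],bot.job_done())"
```

```text
the job is handed in; nothing more can be done
23.2 [0.01448303 0.38474019 0.09659934] None
```

The three steel spacers are on the spindle, the largest at the bottom and the smallest on top, all released. I handed the job in at 23.2 s with the arm clear of the mill.

- **Threading:** I found the spindle with the wrist camera. The largest ring met about 5 N sideways as it went on and needed a small shift; the other two went on without resistance.
- **Pressing:** The collar slid down at about 6 N and stopped where its seat should be. Each ring met firm resistance within 1 mm of its predicted height. The wrist-force readings while pressing peaked at 13.3, 20.0 and 21.8 N, so the smallest ring got slightly more than the asked 20 N. Sideways force stayed below 9 N.
- **Last checks:** The side and scene pictures show three clean steps, with the spindle top standing out above. The rims match their expected heights with both cameras agreeing best there, although each picture alone only fixes the height to several millimetres.
- **Disagreements:** The side and scene cameras differed by about 2–4 mm across the bench, as they did on the loose rings at the start. One wrist-camera height fit on the middle ring, taken in shadow, gave no usable answer, so I relied on the contact height and the later clear pictures.
- **Bystanders:** I never approached the dish, magnifier, seed tray or green look-alikes. They showed in their original places in the scene picture taken after the last ring was released.

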